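# Slide the top plaque off the pile and click it into the display dock

### The job

At the parts stall, slide the top plaque off the pile, straight into the display dock beside it, and push it until the dock's two sprung rollers click into the notches in its sides; then stop pushing, so that it is not forced on past the click. Leave the two plaques below it in place on the pile, and do not disturb the oil can, the headlamp or the tin.

Things in the scene. Friction and masses are not known exactly. Their poses are not given: they have to be found in the camera images.
- plaque_top: Top one of three identical loose aluminium plaques in a pile (0.2 kg). 80 mm wide (its x), 120 mm long (its y), 10 mm thick; origin at the centre of its underside, 30 mm above the table at the start. Its +y end, the nose, points to the dock; both nose corners are bevelled (8 mm in, 14 mm back). Each long side has a notch 3.5 mm deep from y = +26.5 to +37.5 mm. Too wide to grasp.
- push_edge (a point): Middle of the top plaque's straight -y end (60 mm behind its origin, at mid thickness, 35 mm above the table at the start): the edge to push on.
- plaque_mid: Middle plaque, same shape as the top one, origin at the centre of its underside; must stay on the pile. Its top face is 30 mm above the table.
- plaque_low: Lowest plaque, same shape, origin at the centre of its underside, on a 10 mm high wooden plinth; must stay on the pile.
- dock: Fixed wooden display dock, 150 mm across (its x), from y = -70 to +92 mm (its y), origin at table height. Its floor is 28 mm above the table, 2 mm below the top plaque's underside. The plaque enters along +y over the -y end. The piled plaques' noses lie 78 to 88 mm from the origin, up to 6 mm off the centre line, up to 0.06 rad askew. A low rim closes the +y end (from y = 86 mm).
- dock_mouth (a point): On the dock's floor, centre line, at y = -44 mm: the flared mouth, about 98 mm wide, of two guide walls 8 mm high that run from y = -26 to +8 mm, 83 mm apart, and steer the plaque in. Home, the plaque's straight end lies level with the mouth or sticks out of it.
- clip_range (a point): On the dock's floor, centre line, at y = +32 mm: the MIDDLE of the range where the clip can be clamped. The clip is a pair of upright brass rollers (10 mm diameter, 68 mm apart inside, one each side of the plaque's way), sprung, 1.4 N/mm each. It sits anywhere up to 14 mm from this point along the dock's y; where is not reported: it must be felt.
- home_range (a point): On the dock's floor at its origin: the MIDDLE of the range for the plaque's origin when home, 32 mm behind the rollers, so up to 14 mm off along y. Feel: the bevels spread the rollers (push rises to about 8 to 11 N), falls away for 8 mm, then the rollers drop into the notches: home, 1 mm play. Pushed on 4 mm, it rises; above about 16 N the rollers ride out again: too far.
- catch_near (a joint): How far the roller on the dock's -x side is pushed out: 0 m = free, about 0.006 m = riding on the plaque's straight side, about 0.0025 m = in the notch.
- catch_far (a joint): The same for the roller on the dock's +x side.
- oil_can: Bystander: brass oil can, 68 mm diameter, 90 mm high, cone-topped; origin at the centre of its underside.
- headlamp: Bystander: round steel headlamp lying face up, 116 mm diameter, 58 mm high; origin at the centre of its underside.
- grease_tin: Bystander: green tin, 72 mm diameter, 70 mm high; origin at the centre of its underside.
Mind the look-alikes: they are no part of the job. Leave any purple or red look-alike of the plaque_top alone.

How it is judged:
By the outcome, as a careful person would: the job done as asked, in the order asked, and still so for the second after the job is handed in, with the robot touching nothing.
It also fails if it takes over 58 s, if anything falls off the work surface, if the arm or the gripper's body presses on something with over 40 N, if the wrist force passes 120 N, or if a joint passes its speed limit or range.

### The arm

A 6-joint arm with a two-finger parallel gripper is mounted at the origin on the work surface. World frame = base frame: x ahead of the robot, y to its left, z up, the work surface at z = 0. Lengths are in m, angles in rad, forces in N, time in s.
With the tool pointing down it reaches from about 0.4 to 0.925 m from the base axis. Payload 3.4 kg.
Tool frame: the origin (TCP) lies between the finger pads; the fingertips stand 22 mm ahead of it and the grasp point (between the pads) lies 3 mm ahead of it; z points along the fingers, y is the direction in which the jaws open and shut (so a half turn about z gives the same grasp; the last joint's range is limited). The gripper opens to 85 mm and grips with 20 to 120 N. Pads are 22 mm wide; open, the fingers measure 114 mm over their backs; the gripper's body (76 mm by 85 mm) begins 54 mm behind the grasp point. The pads swing forward as they close: fully open they stand 13 mm farther back than shut.
Start: joints at [-1.19, 0.307, 1.506, -0, 1.328, -0.073], TCP at [0.253, -0.517, 0.253] pointing down, gripper open.
Joint ranges: [-3.12, 3.12], [-1.05, 2.28], [0.14, 2.33], [-1.42, 4.57], [0.1, 2.73], [-2.68, 2.68]. Speed limits (rad/s): [2.57, 2.57, 3.14, 3.14, 3.14, 3.14].

### API

Orientations are given as a rotation vector (axis times angle).
In Python, from cell import arm, cams, ticket gives the robot as it stands.
- The arm moves only by the tool arm_command, never from a script. Its argument "increments" is text: rows parted by semicolons, each of 4 numbers parted by spaces: the shift along the tool's x, y, z in units of 25 mm (1.0 is 25 mm), then the turn about the tool's z in units of 6 degrees (1.0 is 6 degrees). In form: x y z spin; .... A call has 1 to 20 rows; each row is the pose to reach, as a shift and turn from the pose commanded when the call began, along the tool's axes at that moment; what a row does not reach only later rows make up. A row lasts 1/10 s, in which the tool goes at most 50 mm and 8.59 degrees, less where a joint would pass 70% of its speed; a pose out of reach is approached as far as the arm can. A call with a gripper value outside its range is refused whole. "grip" is the gripper command: -1 is fully open, 1 is shut, values between are in proportion, set as the call begins (left out, the last holds). The fingers move at their own pace and stop on an object; the grip force is fixed at half the most. Time passes only in rows, so rows that repeat a pose let the fingers close. It gives the time, the measured TCP pose, the force and the opening at its end, in the units of the state.
- arm.observe(): the state, without advancing time (a new reading comes with each control period).
- cams.get_image(name): name is "side" or "top"; returns a dict with "pixels" (420x560x3 uint8, red, green, blue), "fovy" (degrees; the focal length in pixels is half the picture's height over the tangent of half this angle, whatever the lens; pixels are square), "cx", "cy" (the principal point, pixels), "k1" (the pictures are not rectified: a ray, as slopes to the right and down, at radius r is drawn at 1 + k1 r^2 times it, then the intrinsics apply), "origin" and "rotation" of the camera in the world. Camera axes: x right, y down, z forward; pixel columns grow to the right and rows downward; lengths in m; the calibration is good to about 2 mm. A picture is of the moment at which its call begins. There is no depth.
- ticket.close_job(): hands the job in, once; it reports no verdict.
The state is a dict: "time": time; "joint_pos": joint angles; "qvel": joint speeds; "joint_torque": joint torques, N m; "tool_pos": TCP position; "orientation": TCP orientation; "contact_force": force on the tool from outside, world axes, zero at the start; "torque": the same for the moment, N m; "gripper_width": opening from 0.0 (shut) to 1.0 (fully open).
Only numpy, scipy, OpenCV 4.12 (cv2) and the standard library are available. Lean on these libraries where they do the work, as an engineer would, in place of code of your own. Each camera call takes 0.05 s, during which the arm holds its last target.

## Working session

There is one attempt and no reset: what is moved stays moved. The work goes in short steps, Python scripts to look and compute and a tool call to move; the robot and the scene stay as the last step left them, time stands still between calls to the robot, and variables do not carry over. Pictures are saved under pics/ and viewed, and the job is handed in when it is done.

Besides the shell and the picture viewer there is one more tool, called after "Emit:" in YAML: its name, and indented under it one key for each argument. arm_command: Moves the arm, as the interface text tells. Its arguments: {"type":"object","properties":{"increments":{"type":"string"},"grip":{"type":"number"}},"required":["increments"]}

```bash
ls; mkdir -p pics
python3 - <<'E'
from cell import arm,cams,ticket
import cv2
print(arm.observe())
for n in("side","top"):
    d=cams.get_image(n)
    cv2.imwrite(f"pics/{n}0.png",d["pixels"][:,:,::-1])
    print({k:v for k,v in d.items() if k!="pixels"})
E
```

```text
pics
{'time': 0.0, 'joint_pos': array([-1.18949783e+00,  3.07559557e-01,  1.50767673e+00, -1.68209128e-05,
        1.32841729e+00, -7.35033574e-02]), 'qvel': array([ 0.00135315, -0.00079412, -0.00019086,  0.00107969,  0.00048704,
        0.00214929]), 'joint_torque': array([-9.73390961e-04, -4.57561004e+01, -2.51917398e+01, -2.81126031e-04,
        1.33165478e-02,  1.04864768e-05]), 'tool_pos': array([ 0.2523124 , -0.51594774,  0.25238745]), 'orientation': array([-3.05873117e+00, -7.07807514e-01,  5.21250526e-04]), 'contact_force': array([-0.1609717 ,  0.09884979, -0.85810628]), 'torque': array([ 0.01908419, -0.00321972,  0.00097453]), 'gripper_width': 0.9975640412271022}
{'fovy': 48.04067083132083, 'cx': 275.4697213617426, 'cy': 203.16885861872882, 'k1': 0.008757179003864461, 'origin': array([ 0.46755912, -1.02113145,  0.65985139]), 'rotation': array([-2.09185403,  0.08351162, -0.03703099])}
{'fovy': 49.802120524651876, 'cx': 281.4496906236014, 'cy': 207.77065134028848, 'k1': 0.03297779115095434, 'origin': array([0.47805444, 0.01025924, 1.10396081]), 'rotation': array([-2.18795832,  2.21089978, -0.04074241])}
```

View pics/side0.png

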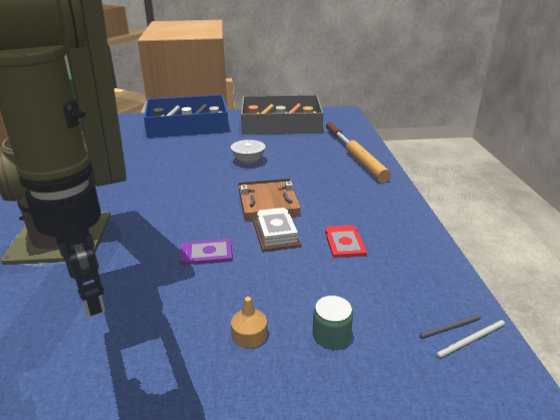

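View pics/top0.png

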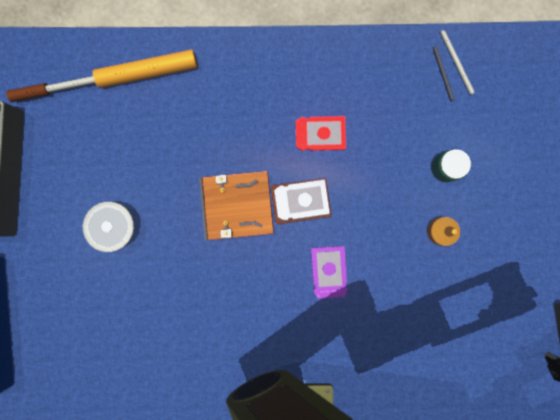

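```bash
cat > h.py <<'E'
import numpy as np,cv2
from scipy.spatial.transform import Rotation as R
def K(d):
    f=d["pixels"].shape[0]/2/np.tan(np.radians(d["fovy"])/2)
    return np.array([[f,0,d["cx"]],[0,f,d["cy"]],[0,0,1]]),np.array([d["k1"],0,0,0,0.])
def px2w(d,uv,z):
    k,D=K(d);p=cv2.undistortPoints(np.array(uv,float).reshape(-1,1,2),k,D).reshape(-1,2)
    r=R.from_rotvec(d["rotation"]).apply(np.c_[p,np.ones(len(p))]);o=d["origin"]
    return o+r*((z-o[2])/r[:,2])[:,None]
def w2px(d,P):
    k,D=K(d);Rm=R.from_rotvec(d["rotation"]).as_matrix().T
    return cv2.projectPoints(np.array(P,float).reshape(-1,1,3),cv2.Rodrigues(Rm)[0],-Rm@d["origin"],k,D)[0].reshape(-1,2)
def crop(d,x0,y0,x1,y1,s,name):
    c=d["pixels"][y0:y1,x0:x1,::-1];cv2.imwrite(name,cv2.resize(c,None,fx=s,fy=s,interpolation=cv2.INTER_CUBIC))
E
python3 - <<'E'
from cell import cams
from h import *
import pickle
t=cams.get_image("top");s=cams.get_image("side")
pickle.dump((t,s),open("d0.pkl","wb"))
crop(t,195,160,345,260,5,"pics/t1.png")
crop(s,230,170,310,255,7,"pics/s1.png")
E
```

```text
(no output)
```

View pics/t1.png

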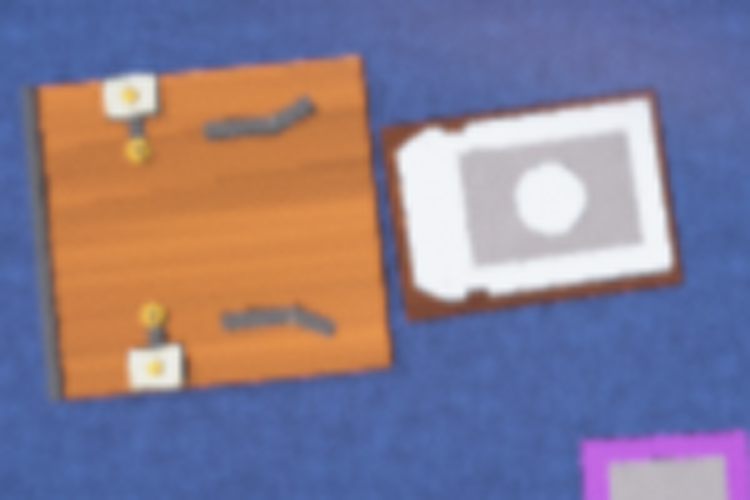

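View pics/s1.png

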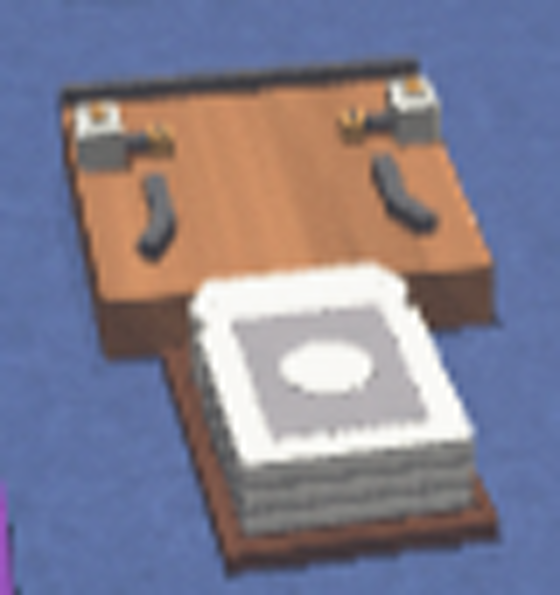

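```bash
cat > m.py <<'E'
from h import *
import pickle
t,s=pickle.load(open("d0.pkl","rb"))
def f(l,z):return px2w(t,[((x+.5)/5-.5+195,(y+.5)/5-.5+160) for x,y in l],z)
mouth=f([(360,57),(391,366)],.028);rim=f([(40,87),(62,398)],.03)
print("mouth\n",mouth,np.linalg.norm(mouth[0]-mouth[1]));print("rim\n",rim,np.linalg.norm(rim[0]-rim[1]))
X=(mouth[0]-mouth[1]);print("yaw from mouth",np.arctan2(X[1],X[0]))
yv=rim.mean(0)-mouth.mean(0);print("len",np.linalg.norm(yv),"yaw y",np.arctan2(-yv[0],yv[1]))
rol=f([(136,150),(152,315)],.042);print("rol\n",rol,np.linalg.norm(rol[0]-rol[1]))
pt=f([(655,97),(675,272)],.04);print("tail\n",pt,np.linalg.norm(pt[0]-pt[1]));print("yaw",np.arctan2(*(pt[0]-pt[1])[[1,0]]))
no=f([(397,150),(418,282)],.04);print("nose\n",no)
pv=no.mean(0)-pt.mean(0);print("len",np.linalg.norm(pv),"yaw",np.arctan2(-pv[0],pv[1]))
E
python3 m.py
```

```text
mouth
 [[0.60971633 0.04810344 0.028     ]
 [0.46220097 0.03471457 0.028     ]] 0.14812171375989655
rim
 [[0.59669094 0.20053669 0.03      ]
 [0.44875786 0.19062391 0.03      ]] 0.14826482628937337
yaw from mouth 0.09051456983334544
len 0.15475119874480786 yaw y 0.08563128003727907
rol
 [[0.56516747 0.15340821 0.042     ]
 [0.48748327 0.14630051 0.042     ]] 0.07800868419007553
tail
 [[ 0.58778964 -0.09128546  0.04      ]
 [ 0.50514651 -0.09951225  0.04      ]] 0.08305159431745052
yaw 0.09921902797360707
nose
 [[0.56404641 0.03063833 0.04      ]
 [0.50169895 0.02136378 0.04      ]]
len 0.12215880026750206 yaw 0.11152384034699696
```

```bash
cat > ov.py <<'E'
from h import *
import pickle,sys
t,s=pickle.load(open("d0.pkl","rb"))
from cell import *
def tr(p,x,y,a):
    p=np.array(p,float);c,q=np.cos(a),np.sin(a)
    return np.c_[x+c*p[:,0]-q*p[:,1],y+q*p[:,0]+c*p[:,1],p[:,2]]
def draw(d,polys,box,sc,name):
    x0,y0,x1,y1=box;im=cv2.resize(d["pixels"][y0:y1,x0:x1,::-1],None,fx=sc,fy=sc,interpolation=cv2.INTER_CUBIC)
    for P,c in polys:
        q=(w2px(d,P)-[x0,y0]+.5)*sc-.5
        cv2.polylines(im,[np.round(q*8).astype(np.int32)],True,c,1,cv2.LINE_AA,3)
    cv2.imwrite(name,im)
pl=lambda z:[(-.04,-.06,z),(.04,-.06,z),(.04,.0265,z),(.0365,.0265,z),(.0365,.0375,z),(.04,.0375,z),(.04,.046,z),(.032,.06,z),(-.032,.06,z),(-.04,.046,z),(-.04,.0375,z),(-.0365,.0375,z),(-.0365,.0265,z),(-.04,.0265,z)]
D=(.530,.1105,.088);P=(.5405,-.0357,.105)
if __name__=="__main__":
    polys=[(tr([(-.075,-.07,.028),(.075,-.07,.028),(.075,.086,.028),(-.075,.086,.028)],*D),(0,255,0)),(tr(pl(.04),*P),(0,0,255))]
    for sx in(-1,1):polys.append((tr([(sx*.039+.005*np.cos(a),.039+.005*np.sin(a),.042) for a in np.arange(0,6.3,.5)],*D),(255,255,0)))
    draw(t,polys,(195,160,345,260),5,"pics/ot.png");draw(s,polys,(230,170,310,255),7,"pics/os.png")
E
python3 ov.py
```

```text
(no output)
```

View pics/ot.png

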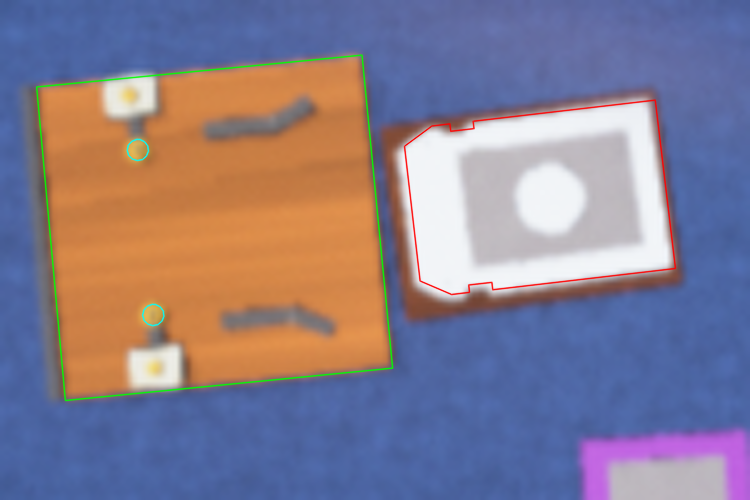

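View pics/os.png

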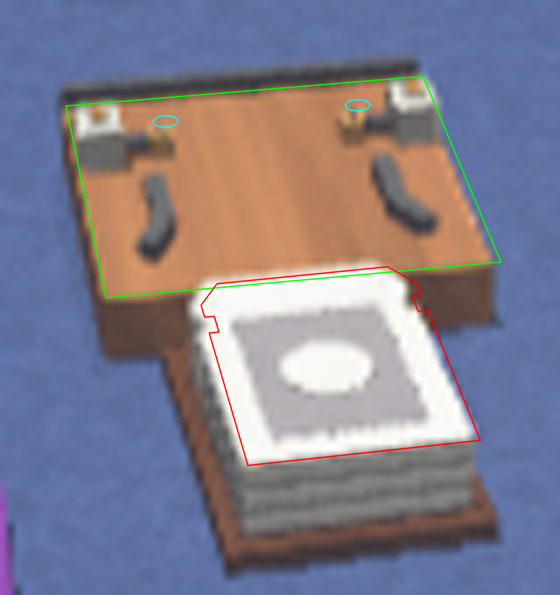

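```bash
cat > go.py <<'E'
import sys
from cell import arm
from h import *
def rel(x,y,z,yaw):
    o=arm.observe();Rm=R.from_rotvec(o["orientation"]).as_matrix()
    d=Rm.T@(np.array([x,y,z])-o["tool_pos"])/.025
    ang=np.arctan2(Rm[1,0],Rm[0,0]);w=(yaw+np.pi/2-ang+np.pi)%(2*np.pi)-np.pi
    return np.round(d,3),round(-np.degrees(w)/6,3),o
if __name__=="__main__":
    d,sp,o=rel(*map(float,sys.argv[1:5]));print(d,sp,o["time"],o["tool_pos"],o["contact_force"],o["gripper_width"])
E
python3 go.py .549 -.130 .15 .09
```

```text
[17.443 -8.66   4.121] -11.516 0.2 [ 0.25243062 -0.51619524  0.25270079] [ 0.13646156 -0.03717024  0.48746391] 1.0002321398692822
```

Emit:
arm_command:
  increments: "2 -1 0 -1;4 -2 0 -2;6 -3 0 -3.3;8 -4 0 -4.6;10 -5 0 -6;12 -6 0 -7.3;14 -7 0 -8.6;16 -8 0 -10;17.44 -8.66 1 -11.3;17.44 -8.66 2 -11.52;17.44 -8.66 3 -11.52;17.44 -8.66 4.1 -11.52;17.44 -8.66 4.1 -11.52;17.44 -8.66 4.1 -11.52"
  grip: 0

```text
time: 1.6
tool_pos: [0.5489, -0.1305, 0.1506]
orientation: [-2.118, -2.319, 0.001]
contact_force: [0.1, -0.7, 1.3]
gripper_width: 0.503
```

```bash
python3 go.py .549 -.130 .045 .09;python3 - <<'E'
from cell import *
from h import *
t=cams.get_image("top");s=cams.get_image("side")
crop(t,195,120,395,260,4,"pics/t2.png");crop(s,200,130,350,270,4,"pics/s2.png")
E
```

```text
[0.017 0.012 4.226] 0.004 1.6 [ 0.54888404 -0.13048178  0.15064653] [ 0.08377418 -0.69201299  1.34165869] 0.5030131863313311
```

View pics/t2.png

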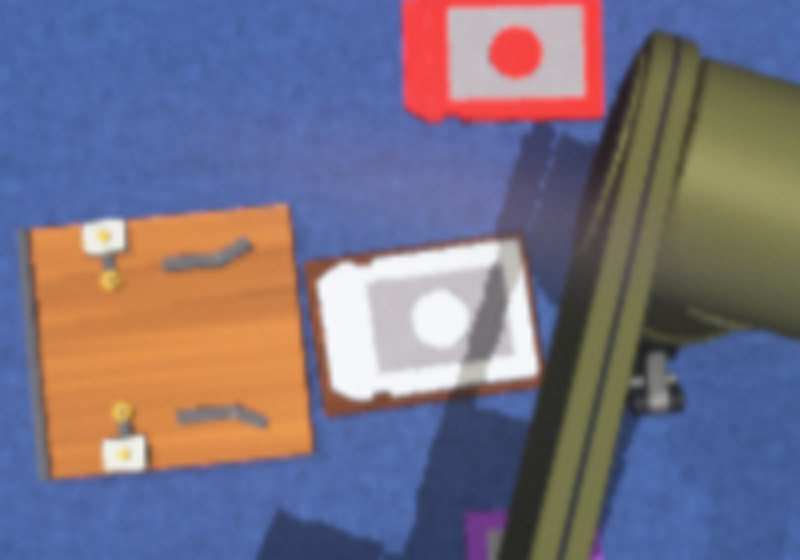

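View pics/s2.png

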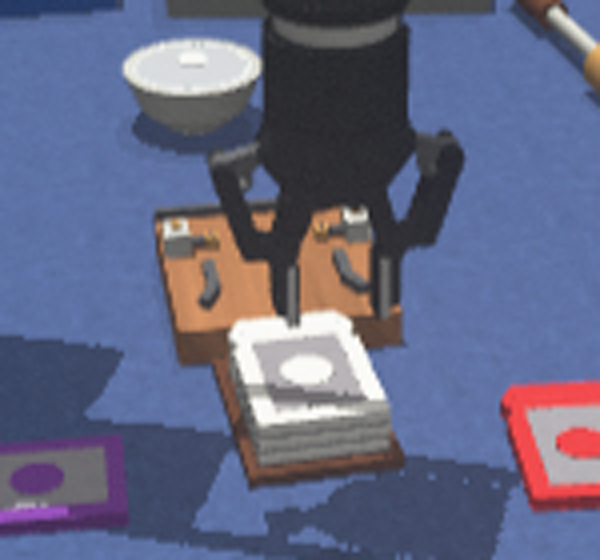

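Emit:
arm_command:
  increments: "-0.1 0 2 0;-0.2 0 3.5 0;-0.2 0 4.4 0;-0.2 0 4.4 0;-0.2 0 4.4 0"

```text
time: 2.2
tool_pos: [0.5507, -0.1363, 0.0422]
orientation: [2.118, 2.317, 0.001]
contact_force: [0.0, -0.2, 1.0]
gripper_width: 0.497
```

Emit:
arm_command:
  increments: "0 0 0.08 0;0 0 0.16 0;0 0 0.24 0;0 0 0.32 0;0 0 0.4 0;0 0 0.4 0"

```text
time: 2.8
tool_pos: [0.5493, -0.1354, 0.0305]
orientation: [-2.118, -2.319, 0.0]
contact_force: [-0.8, -0.0, -0.7]
gripper_width: 0.502
```

Emit:
arm_command:
  increments: "0 0 0.06 0;0 0 0.12 0;0 0 0.2 0;0 0 0.2 0"

```text
time: 3.2
tool_pos: [0.5493, -0.1354, 0.0254]
orientation: [-2.118, -2.319, 0.0]
contact_force: [0.5, 0.5, -0.3]
gripper_width: 0.498
```

Emit:
arm_command:
  increments: "0 0 0.04 0;0 0 0.08 0;0 0 0.08 0"

```text
time: 3.5
tool_pos: [0.5495, -0.1355, 0.0237]
orientation: [-2.119, -2.319, 0.0]
contact_force: [0.3, -1.2, 0.3]
gripper_width: 0.5
```

Emit:
arm_command:
  increments: "0 0 0.04 0;0 0 0.08 0;0 0 0.08 0"

```text
time: 3.8
tool_pos: [0.5495, -0.1355, 0.0217]
orientation: [-2.119, -2.319, 0.0]
contact_force: [-0.2, 0.1, 0.3]
gripper_width: 0.499
```

Emit:
arm_command:
  increments: "0 0 0.04 0;0 0 0.04 0"

```text
time: 4.0
tool_pos: [0.5495, -0.1355, 0.0207]
orientation: [-2.119, -2.319, 0.0]
contact_force: [-0.1, 0.5, -0.5]
gripper_width: 0.504
```

Emit:
arm_command:
  increments: "0 0 0.04 0;0 0 0.04 0"

```text
time: 4.2
tool_pos: [0.5497, -0.1356, 0.0202]
orientation: [2.119, 2.319, 0.0]
contact_force: [-1.1, 0.9, 3.7]
gripper_width: 0.501
```

Emit:
arm_command:
  increments: "0 0 0.04 0;0 0 0.04 0"

```text
time: 4.4
tool_pos: [0.5497, -0.1356, 0.0202]
orientation: [2.118, 2.319, 0.0]
contact_force: [-2.0, 0.3, 12.0]
gripper_width: 0.505
```

Emit:
arm_command:
  increments: "0 0 0.04 0;0 0 0.04 0"

```text
time: 4.6
tool_pos: [0.5497, -0.1355, 0.0201]
orientation: [2.118, 2.319, 0.001]
contact_force: [-3.8, 1.9, 19.1]
gripper_width: 0.5
```

Emit:
arm_command:
  increments: "0 0 -0.7 0;0 0 -1.41 0;0 0 -1.41 0;0 0 -1.41 0"

```text
time: 5.0
tool_pos: [0.5498, -0.1356, 0.0531]
orientation: [2.118, 2.319, 0.001]
contact_force: [-0.6, -0.5, -0.2]
gripper_width: 0.501
```

```bash
python3 go.py .5475 -.110 .053 .09
```

```text
[1.028e+00 1.000e-03 5.000e-03] 0.004 5.0 [ 0.54980346 -0.13559108  0.05313565] [-0.62899419 -0.47978024 -0.22950411] 0.5011430256022961
```

Emit:
arm_command:
  increments: "0.25 0 0 0;0.5 0 0 0;0.75 0 0 0;0.9 0 0 0;1.0 0 0 0;1.1 0 0 0;1.2 0 0 0;1.3 0 0 0;1.4 0 0 0;1.5 0 0 0;1.6 0 0 0;1.7 0 0 0;1.8 0 0 0;1.9 0 0 0;2.0 0 0 0;2.1 0 0 0;2.2 0 0 0;2.3 0 0 0;2.4 0 0 0;2.4 0 0 0"

```text
time: 7.0
tool_pos: [0.5441, -0.0753, 0.0531]
orientation: [-2.118, -2.319, -0.0]
contact_force: [-0.4, 0.5, 0.2]
gripper_width: 0.501
```

```bash
python3 go.py .53 .0 .053 .09;python3 - <<'E'
from cell import *
from h import *
t=cams.get_image("top");s=cams.get_image("side")
crop(t,195,140,355,260,5,"pics/t3.png");crop(s,220,160,330,260,6,"pics/s3.png")
E
```

```text
[ 3.051 -0.29   0.004] 0.005 7.0 [ 0.54410151 -0.07530041  0.05307042] [-0.39338858  0.49872448  0.17104945] 0.50069903621041
```

View pics/t3.png

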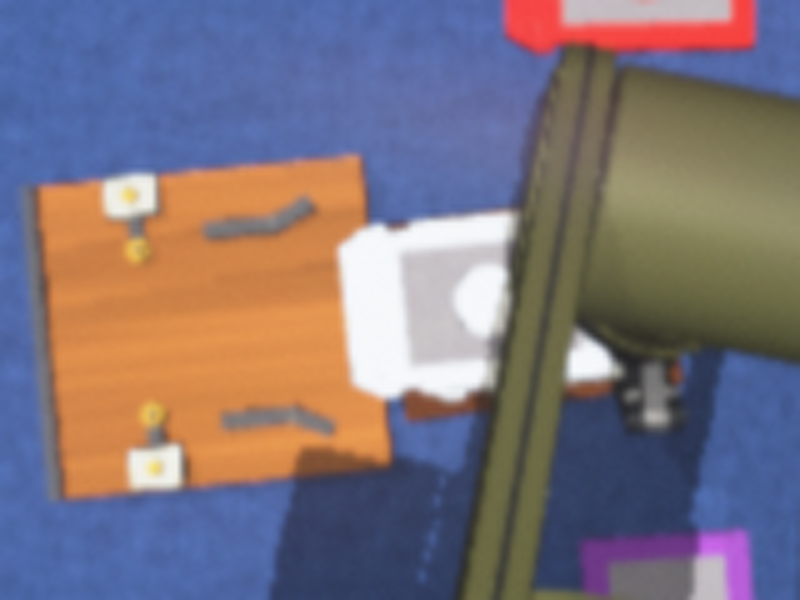

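View pics/s3.png

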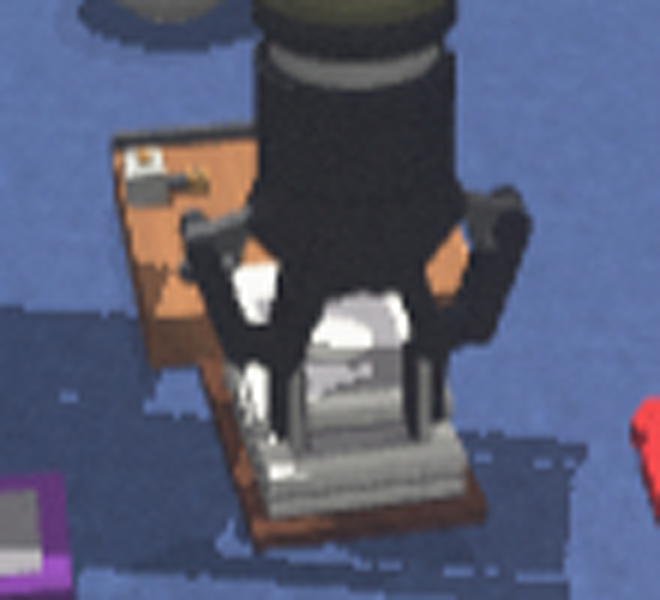

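Emit:
arm_command:
  increments: "0.12 0 0 0;0.24 0.01 0 0;0.36 0.02 0 0;0.48 0.03 0 0;0.6 0.04 0 0;0.72 0.05 0 0;0.84 0.06 0 0;0.96 0.07 0 0;1.08 0.08 0 0;1.2 0.08 0 0;1.3 0.08 0 0;1.4 0.08 0 0;1.4 0.08 0 0"

```text
time: 8.4
tool_pos: [0.543, -0.0403, 0.0531]
orientation: [-2.119, -2.32, -0.0]
contact_force: [-0.4, 0.6, 0.4]
gripper_width: 0.497
```

Emit:
arm_command:
  increments: "0.1 0 0 0;0.2 0 0 0;0.3 0 0 0;0.4 0 0 0;0.5 0 0 0;0.6 0 0 0;0.7 0 0 0;0.8 0 0 0;0.8 0 0 0"

```text
time: 9.3
tool_pos: [0.5412, -0.0204, 0.0531]
orientation: [-2.119, -2.32, -0.0]
contact_force: [-0.9, -0.1, 0.4]
gripper_width: 0.5
```

```bash
python3 go.py .53 .0 .053 .09;python3 - <<'E'
from cell import *
from h import *
t=cams.get_image("top");s=cams.get_image("side")
crop(t,195,140,355,260,5,"pics/t4.png");crop(s,220,160,330,260,6,"pics/s4.png")
E
```

```text
[ 0.853 -0.372  0.004] 0.005 9.3 [ 0.54118126 -0.02039457  0.05310329] [-0.88854372 -0.08084776  0.41895601] 0.49968198585986706
```

View pics/t4.png

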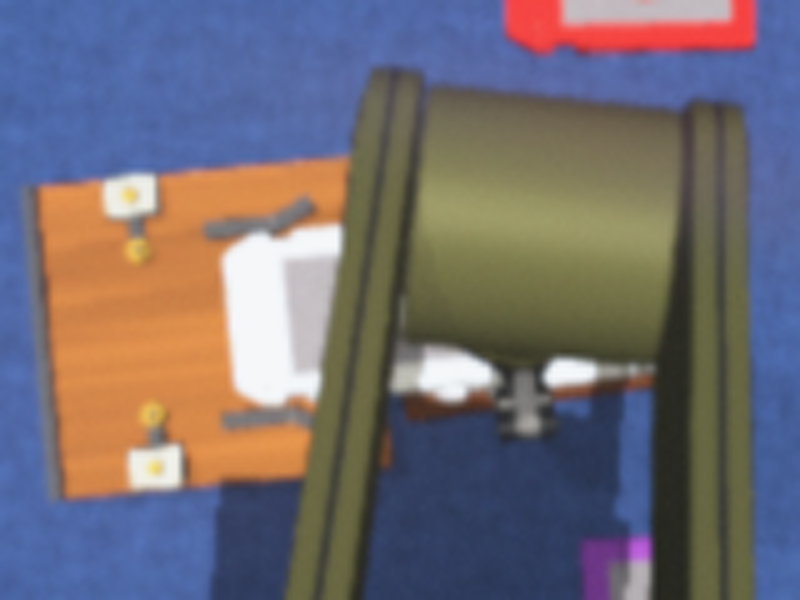

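View pics/s4.png

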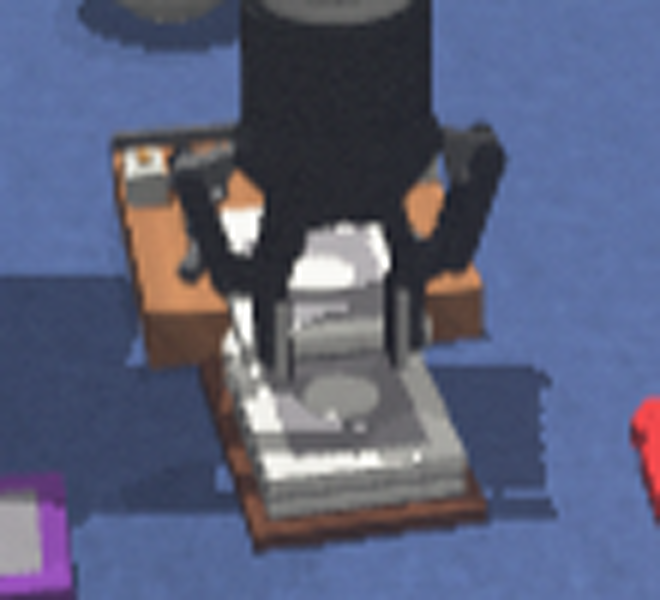

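Emit:
arm_command:
  increments: "0.1 0 0 0;0.2 0 0 0;0.3 0 0 0;0.4 0 0 0;0.5 0 0 0;0.6 0 0 0;0.7 0 0 0;0.8 0 0 0;0.8 0 0 0"

```text
time: 10.3
tool_pos: [0.5394, -0.0005, 0.0531]
orientation: [-2.118, -2.32, -0.0]
contact_force: [-0.4, -0.1, 0.2]
gripper_width: 0.498
```

Emit:
arm_command:
  increments: "0.1 0 0 0;0.2 0 0 0;0.3 0 0 0;0.4 0 0 0;0.48 0 0 0;0.48 0 0 0"

```text
time: 10.9
tool_pos: [0.5382, 0.0114, 0.053]
orientation: [-2.118, -2.32, -0.0]
contact_force: [1.0, 0.2, -0.1]
gripper_width: 0.496
```

```bash
python3 go.py .53 .0 .053 .09;python3 - <<'E'
from cell import *
from h import *
t=cams.get_image("top");s=cams.get_image("side")
crop(t,195,140,355,260,5,"pics/t5.png");crop(s,220,160,330,260,6,"pics/s5.png")
E
```

```text
[-0.426 -0.37   0.002] 0.006 10.9 [0.53824405 0.01144795 0.05304832] [ 1.00419116  0.19342502 -0.14485206] 0.49622588405465046
```

View pics/t5.png

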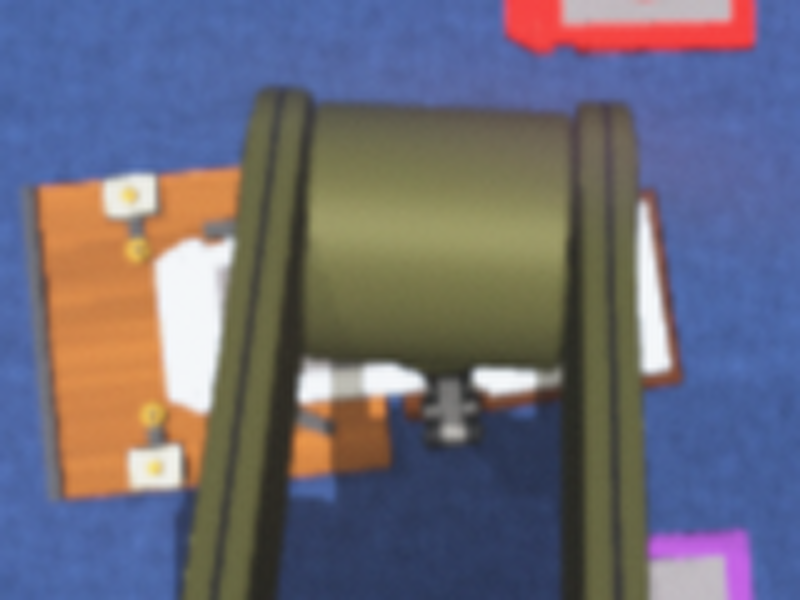

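View pics/s5.png

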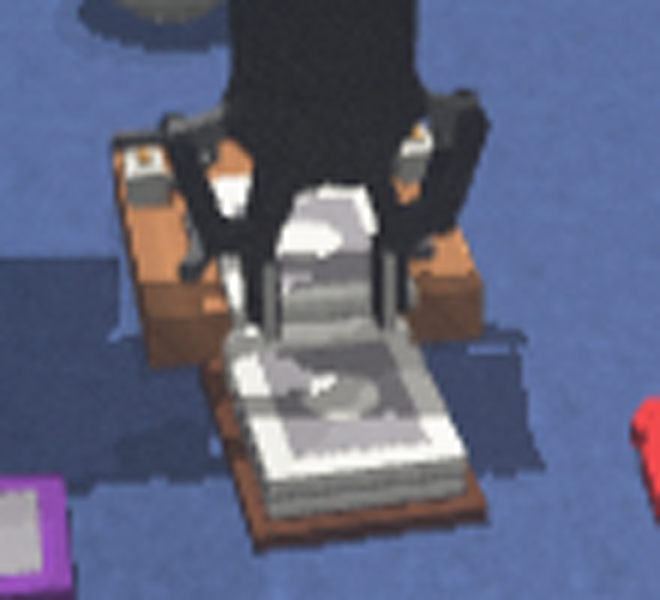

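Emit:
arm_command:
  increments: "0.08 0 0 0;0.16 0 0 0;0.24 0 0 0;0.24 0 0 0"

```text
time: 11.4
tool_pos: [0.5377, 0.0174, 0.053]
orientation: [-2.119, -2.319, -0.0]
contact_force: [-0.3, 0.3, 0.7]
gripper_width: 0.504
```

Emit:
arm_command:
  increments: "0.04 0 0 0;0.08 0 0 0;0.08 0 0 0"

```text
time: 11.7
tool_pos: [0.5376, 0.0191, 0.0531]
orientation: [-2.119, -2.32, -0.0]
contact_force: [-0.9, -1.4, 0.2]
gripper_width: 0.502
```

Emit:
arm_command:
  increments: "0.04 0 0 0;0.08 0 0 0;0.08 0 0 0"

```text
time: 12.0
tool_pos: [0.5374, 0.0211, 0.0531]
orientation: [-2.119, -2.32, -0.0]
contact_force: [0.4, -0.8, 0.1]
gripper_width: 0.501
```

Emit:
arm_command:
  increments: "0.04 0 0 0;0.08 0 0 0;0.08 0 0 0"

```text
time: 12.3
tool_pos: [0.5371, 0.023, 0.0531]
orientation: [-2.119, -2.32, 0.0]
contact_force: [0.5, -1.5, -1.0]
gripper_width: 0.501
```

Emit:
arm_command:
  increments: "0.04 0 0 0;0.08 0 0 0;0.08 0 0 0"

```text
time: 12.6
tool_pos: [0.537, 0.0248, 0.0531]
orientation: [2.118, 2.32, -0.001]
contact_force: [-0.2, -3.9, -0.8]
gripper_width: 0.497
```

Emit:
arm_command:
  increments: "0.04 0 0 0;0.08 0 0 0;0.08 0 0 0"

```text
time: 12.9
tool_pos: [0.5369, 0.0267, 0.0531]
orientation: [2.118, 2.32, -0.001]
contact_force: [0.6, -4.8, 0.5]
gripper_width: 0.504
```

Emit:
arm_command:
  increments: "0.04 0 0 0;0.08 0 0 0;0.08 0 0 0"

```text
time: 13.2
tool_pos: [0.5368, 0.0283, 0.0531]
orientation: [2.117, 2.319, -0.001]
contact_force: [-0.1, -6.7, 0.1]
gripper_width: 0.5
```

Emit:
arm_command:
  increments: "0.04 0 0 0;0.08 0 0 0;0.08 0 0 0"

```text
time: 13.5
tool_pos: [0.5367, 0.0299, 0.0531]
orientation: [2.117, 2.319, -0.002]
contact_force: [1.1, -7.8, 0.3]
gripper_width: 0.498
```

Emit:
arm_command:
  increments: "0.04 0 0 0;0.08 0 0 0;0.08 0 0 0"

```text
time: 13.8
tool_pos: [0.5366, 0.0317, 0.0531]
orientation: [2.117, 2.319, -0.002]
contact_force: [0.5, -9.8, -0.6]
gripper_width: 0.497
```

Emit:
arm_command:
  increments: "0.04 0 0 0;0.08 0 0 0;0.08 0 0 0"

```text
time: 14.1
tool_pos: [0.5361, 0.0349, 0.053]
orientation: [-2.119, -2.319, -0.0]
contact_force: [-0.7, -2.2, -0.1]
gripper_width: 0.502
```

Emit:
arm_command:
  increments: "0.04 0 0 0;0.08 0 0 0;0.08 0 0 0"

```text
time: 14.4
tool_pos: [0.5359, 0.0374, 0.0531]
orientation: [-2.119, -2.319, -0.0]
contact_force: [0.7, -1.6, -0.0]
gripper_width: 0.499
```

Emit:
arm_command:
  increments: "0.04 0 0 0;0.08 0 0 0;0.08 0 0 0"

```text
time: 14.7
tool_pos: [0.5358, 0.0392, 0.0531]
orientation: [-2.119, -2.319, -0.0]
contact_force: [-0.2, -1.4, -0.4]
gripper_width: 0.505
```

Emit:
arm_command:
  increments: "0.04 0 0 0;0.04 0 0 0"

```text
time: 14.9
tool_pos: [0.5357, 0.0401, 0.0531]
orientation: [-2.119, -2.319, -0.0]
contact_force: [-1.1, -2.6, -0.0]
gripper_width: 0.502
```

Emit:
arm_command:
  increments: "0.04 0 0 0;0.04 0 0 0"

```text
time: 15.1
tool_pos: [0.5356, 0.0411, 0.0531]
orientation: [-2.119, -2.319, -0.0]
contact_force: [0.5, -3.4, -0.1]
gripper_width: 0.498
```

Emit:
arm_command:
  increments: "0.04 0 0 0;0.04 0 0 0"

```text
time: 15.3
tool_pos: [0.5355, 0.0424, 0.053]
orientation: [-2.119, -2.319, -0.001]
contact_force: [0.3, 0.0, 0.7]
gripper_width: 0.502
```

Emit:
arm_command:
  increments: "0.04 0 0 0;0.04 0 0 0"

```text
time: 15.5
tool_pos: [0.5354, 0.0433, 0.0531]
orientation: [-2.119, -2.319, -0.001]
contact_force: [-0.2, -0.4, 0.7]
gripper_width: 0.499
```

Emit:
arm_command:
  increments: "0.04 0 0 0;0.04 0 0 0"

```text
time: 15.7
tool_pos: [0.5353, 0.0441, 0.053]
orientation: [-2.119, -2.319, -0.0]
contact_force: [0.0, -0.2, -0.1]
gripper_width: 0.5
```

Emit:
arm_command:
  increments: "0.04 0 0 0;0.04 0 0 0"

```text
time: 15.9
tool_pos: [0.5353, 0.045, 0.0531]
orientation: [-2.119, -2.319, -0.0]
contact_force: [0.4, 0.7, 0.1]
gripper_width: 0.5
```

```bash
python3 go.py .53 .0 .053 .09;python3 - <<'E'
from cell import *
from h import *
t=cams.get_image("top");s=cams.get_image("side")
crop(t,195,140,355,260,5,"pics/t6.png");crop(s,220,160,330,260,6,"pics/s6.png")
E
```

```text
[-1.774 -0.372  0.002] 0.003 15.9 [0.53525265 0.04501802 0.05306509] [0.41760789 0.71559586 0.05887803] 0.5003622973429616
```

View pics/t6.png

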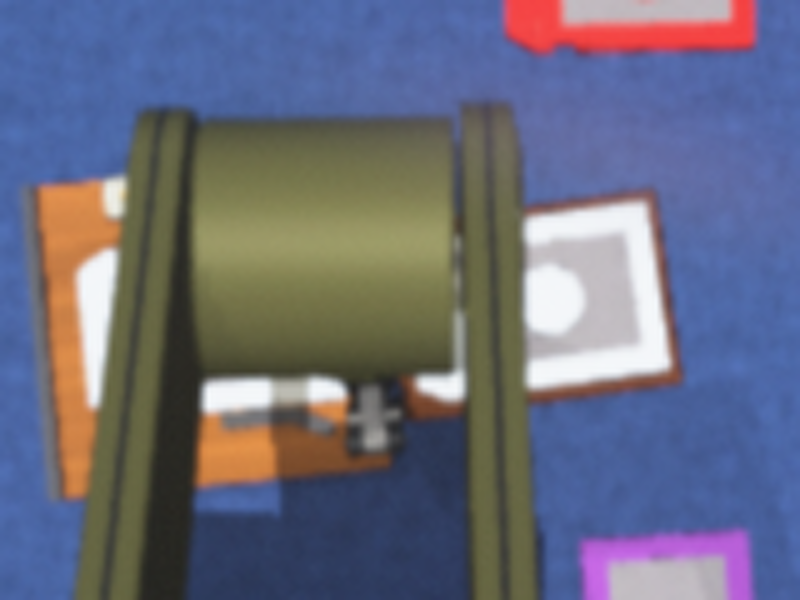

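View pics/s6.png

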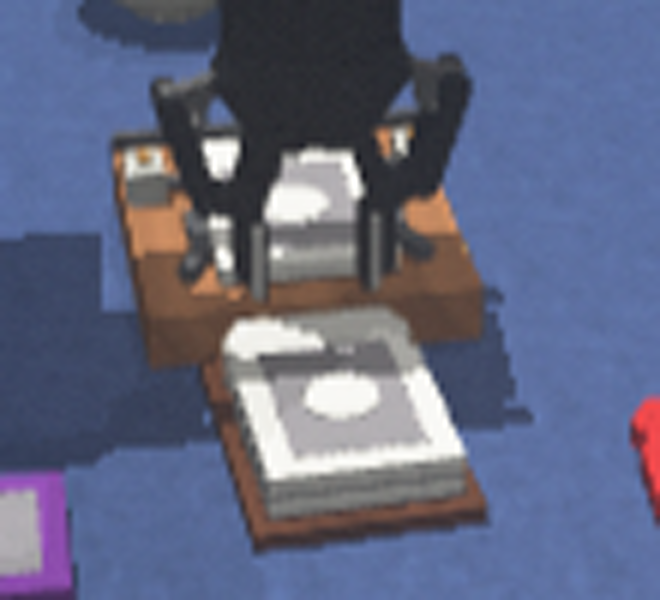

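Emit:
arm_command:
  increments: "-0.2 0 0 0;-0.4 0 -0.5 0;-0.4 0 -2 0;-0.4 0 -4 0;-2 0 -5 0;-4 0 -5 0;-6 0 -5 0;-8 0 -5 0;-9 0 -5 0;-9 0 -5 0"

```text
time: 17.0
tool_pos: [0.5561, -0.1838, 0.1792]
orientation: [2.122, 2.312, -0.0]
contact_force: [0.2, 0.3, -0.3]
gripper_width: 0.499
```

Run:
```python
from cell import *
from h import *
import pickle
t=cams.get_image("top");s=cams.get_image("side")
pickle.dump((t,s),open("d1.pkl","wb"))
crop(t,195,160,345,260,5,"pics/t7.png");crop(s,230,140,320,260,6,"pics/s7.png")
cv2.imwrite("pics/full7.png",t["pixels"][:,:,::-1])
```

```text
(no output)
```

View pics/t7.png

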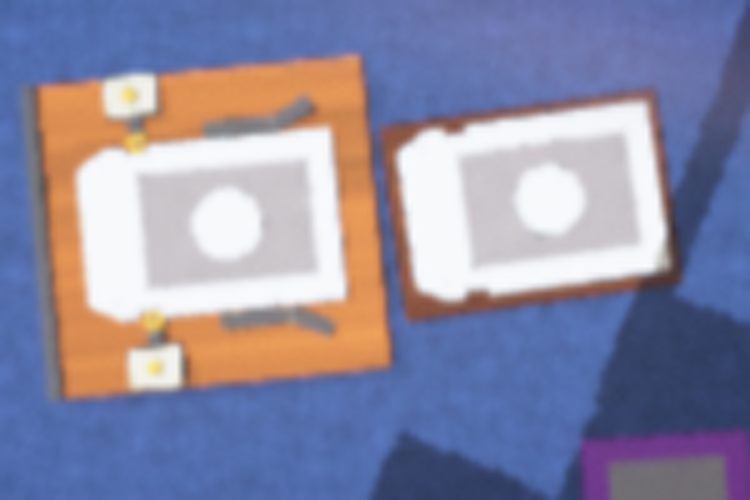

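View pics/s7.png

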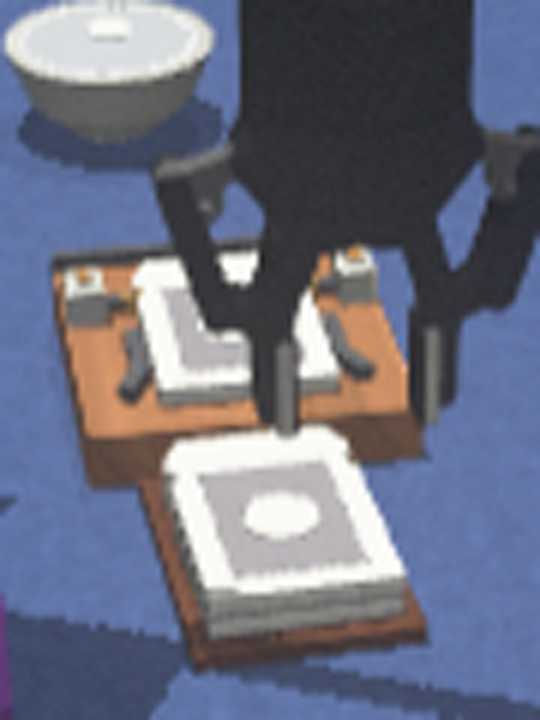

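Run:
```python
from ov import *
t,s=pickle.load(open("d1.pkl","rb"))
D=(.530,.1105,.088)
def at(y,x=0):
    c,q=np.cos(.088),np.sin(.088);return (.530+c*x-q*y,.1105+q*x+c*y,.09)
polys=[(tr(pl(.038),*at(.007,-.001)),(0,0,255))]
for sx in(-1,1):polys.append((tr([(sx*.0415+.005*np.cos(a),.039+.005*np.sin(a),.038) for a in np.arange(0,6.3,.5)],*D),(255,255,0)))
draw(t,polys,(200,165,280,245),7,"pics/o7.png")
```

```text
(no output)
```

View pics/o7.png

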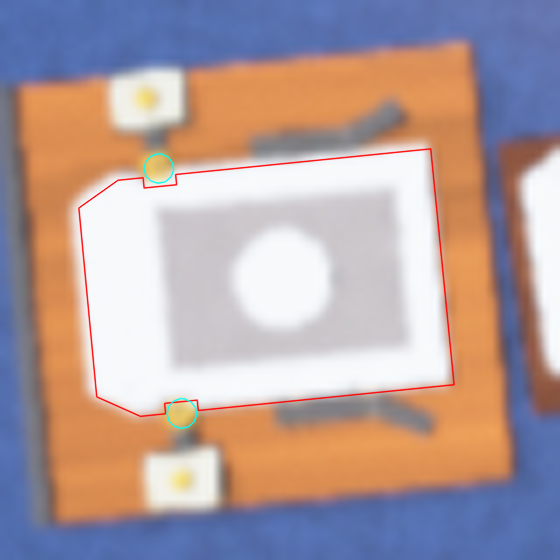

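View pics/full7.png

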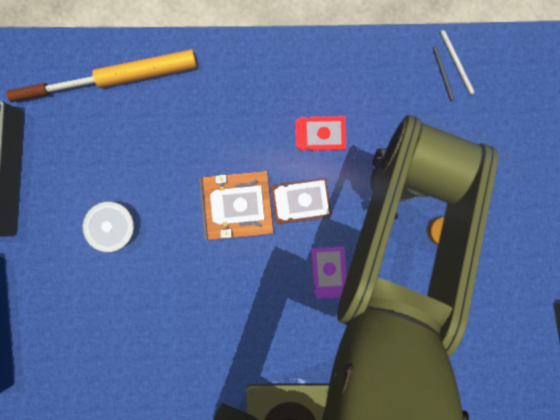

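```bash
python3 -c "
from cell import *
print(arm.observe()['time'],arm.observe()['contact_force']);print(ticket.close_job())"
```

```text
17.1 [-0.57229453 -0.37241064  0.0538347 ]
the job is handed in; nothing more can be done
None
```

I slid the top plaque off the pile and into the dock, pushed until the rollers clicked into its notches, backed the arm clear, and handed the job in at 17.1 s. No verdict was reported.

- **Feel of the push:** The force rose to about 10 N as the bevels spread the rollers. It then fell to 1.5–3.5 N and dropped to zero as the rollers went in. The plaque jumped about 4 mm ahead of the fingers. They moved on about 3 mm without touching it, so it was not forced past the click.
- **Final pictures:** The rollers sit in the notches, each pushed out about 3 mm by eye. The outline drawn at the home position (origin about +7 mm in the dock) matches the plaque.
- **Other objects:** The two lower plaques look unmoved, and so do the headlamp and the two look-alikes. In the last overhead picture the arm hid the tin and part of the oil can, so I did not see them clearly at the end. The arm passed over that area with the TCP at about 0.18 m or higher and felt no contact.

No check failed. The side and overhead cameras disagreed by about 2 mm on positions, which is within the stated calibration.

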